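# Slide the folding hex key tool into its storage rail

## Task

Put the folding hex key tool back in the aluminium storage rail: feed its black T-shaped foot in at the flared open end of the rail, slide it along until the end of the tool rests against the red stop, and let go. Do not shift the red stop, and leave the other things on the bench where they lie.

Things in the scene. Friction and masses are not known exactly. Their poses are not given: they have to be found in the camera images.
- hex_tool: Folding hex key tool, blue side plates with steel keys, 0.2 kg, loose, upright on a black T-foot. Origin: centre of the foot's underside; x along the tool, z up; either way round is right. Blue body 96 long (x) x 26 wide (y), 16 to 52 mm above origin: grip it across its width. Neck 60 long x 12 wide, 6 to 16 mm. Foot 60 long x 30 wide, 0 to 6 mm.
- rail: Aluminium C-rail on a wooden batten, fixed to the bench; place and heading vary. Origin: on the bench under the open end; x runs into the rail, y across, z up. Dark channel floor 18 mm above the bench, 34 wide, 9.5 high under two lips (tops at 31.5 mm), slot between lips 16 wide. Far end x = 220 closed by a black cap. Wooden batten 74 wide, x from -84 to 228.
- rail_mouth (a point): Middle of the rail's open end on the channel floor (rail x = 0, y = 0, 18 mm up); axes as the rail's. Lips and walls start here and flare over the first 30 mm: at x = 0 slot 28 and channel 46 mm wide. In front of it, x from -80 to 0, the bare dark floor plate (54 wide) sticks out with nothing above: a landing for the foot.
- stop (a joint): Position of the red stop along the rail, m: 0 puts its near face at rail x = 115 mm, growing away from the open end, 0.08 at most. It is clamped: it yields only above about 60 N.
- stop_face (a point): Middle of the red stop's near face, looking to the open end, 52 mm above the bench; axes as the rail's. The stop is a red block on the lips, 22 long x 34 wide (56 at its foot), top 67.5 mm above the bench, dark screw on it up to 77.5 mm. The end of the tool's blue body meets its face.
- bowl: White melamine bowl, 130 mm across, 50 high, loose; origin: centre of its underside.
- hammer: Hammer with red rubber tips, 285 mm long, 32 high, loose; x along the handle to the head.
- pliers: Steel snap-ring pliers lying flat, about 180 mm long, 13 high, loose; origin at the pivot, x to the tips.
- grease_jar: Yellow jar with white label and lid, 60 mm across, 70 high, loose; origin: centre of its underside.
- tape_roll: Grey ring-shaped roll of tape, 80 mm across, 22 high, loose; origin: centre of its underside.
Not all that is in view belongs to the job. Of the things that look like the hex_tool, the smallest one is meant.

How it is judged:
By the outcome, as a careful person would: the job done as asked, in the order asked, and still so for the second after the job is handed in, with the robot touching nothing.
It also fails if it takes over 51 s, if anything falls off the work surface, if the arm or the gripper's body presses on something with over 40 N, if the wrist force passes 120 N, or if a joint passes its speed limit or range.

## Robot

A 6-joint arm with a two-finger parallel gripper is mounted at the origin on the work surface. World frame = base frame: x ahead of the robot, y to its left, z up, the work surface at z = 0. Lengths are in m, angles in rad, forces in N, time in s.
With the tool pointing down it reaches from about 0.35 to 0.875 m from the base axis. Payload 15.5 kg.
Tool frame: the origin (TCP) lies at the very end of the fingers, on their centre line; the grasp point (between the pads) lies 19 mm behind it; z points along the fingers, y is the line along which they close (so a half turn about z gives the same grasp; the last joint's range is limited). The gripper opens to 85 mm and grips with 20 to 120 N. Pads are 22 mm wide; open, the fingers measure 114 mm over their backs; the gripper's body (76 mm by 85 mm) begins 54 mm behind the grasp point. The pads swing forward as they close: fully open they stand 13 mm farther back than shut.
Start: joints at [1.208, 0.494, 1.345, -0, 1.302, -0.096], TCP at [0.165, 0.603, 0.231] pointing down, gripper open.
Joint ranges: [-2.91, 2.91], [-0.82, 2.16], [0.22, 2.67], [-1.22, 4.37], [0.12, 2.79], [-3.08, 3.08]. Speed limits (rad/s): [1.89, 1.89, 2.57, 3.01, 3.01, 3.01].

## Interface

Orientations are given as [roll, pitch, yaw] about the fixed x, y, z axes, in that order (R = Rz(yaw) Ry(pitch) Rx(roll)).
In Python, from plant import manip gives the robot as it stands.
- The arm moves only by the shell command python3 -m crank 'ROWS' [FORCE]. ROWS is JSON, a list of rows, each an object of numbers: "dx", "dy", "dz": the shift along the tool's x, y, z each as a share of 80 mm, from -1 to 1; "rx", "ry", "rz": the turn, a rotation vector about the tool's x, y, z each as a share of 180 degrees, from -1 to 1; "claw": the opening, from 0 (shut) to 1 (fully open). In form: [{"dx": .., "dy": .., "dz": .., "rx": .., "ry": .., "rz": .., "claw": ..}, ...]. A call has 1 to 20 rows; each row shifts and turns the commanded pose from where the row before left it, along the tool's axes as they then stand; what a row does not reach is not made up. A row lasts 1/12 s, in which the tool goes at most 41.7 mm and 7.16 degrees, less where a joint would pass 70% of its speed; a pose out of reach is approached as far as the arm can. A call with a number of a shift or a turn outside -1 to 1 is refused whole. A call with a gripper value outside its range is refused whole. The fingers move at their own pace and stop on an object; FORCE is the grip in N (left out, the last holds). Time passes only in rows, so rows that do not move let the fingers close. It gives the time, the measured TCP pose, the force, the opening and the grip force at its end, in the units of the state.
- manip.read_state(): the state, without advancing time (a new reading comes with each control period).
- manip.capture(name): name is "scene" or "top" or "wrist"; returns (picture, depth): 480x640x3 uint8, red, green, blue; 480x640 float32, m along the optical axis (not along the pixel's ray), 0 where there is no reading.
- manip.camera_model(name): a dict with "mtx" (3x3 intrinsics, pixels), "dist" ([k1, k2, p1, p2, k3] as OpenCV has them; the pictures are not rectified), "R" (3x3) and "t" (3): a world point X has camera coordinates R X + t. Camera axes: x right, y down, z forward; pixel columns grow to the right and rows downward; lengths in m; the calibration is good to about 2 mm. A picture is of the moment at which its call begins: read the wrist's pose just before it. camera_model takes no time and is no camera call; for the wrist camera it gives the pose at the moment of the call.
- manip.finish_job(): hands the job in; it is judged then, once.
The state is a dict: "time_s": time; "joints": joint angles; "joint_vel": joint speeds; "effort": joint torques, N m; "tcp_pos": TCP position; "orientation": TCP orientation; "contact_force": force on the tool from outside, world axes, zero at the start; "ft_torque": the same for the moment, N m; "gripper_width": opening from 0.0 (shut) to 1.0 (fully open); "grasp_force": force on a finger pad.
Only numpy, scipy, OpenCV 4.12 (cv2) and the standard library are available. Lean on these libraries where they do the work, as an engineer would, in place of code of your own. Each camera call takes 0.05 s, during which the arm holds its last target. There are 200 camera calls.

## Working session

There is one attempt and no reset: what is moved stays moved. The work goes in short steps, Python scripts to look and compute and a shell command to move; the robot and the scene stay as the last step left them, time stands still between calls to the robot, and variables do not carry over. Pictures are saved under pics/ and viewed, at most 10 in all, crops included, and the job is handed in when it is done.

```bash
mkdir -p pics; python3 - <<'E'
from plant import manip
import cv2,numpy as np
print(manip.read_state())
for n in("scene","top"):
    p,d=manip.capture(n); cv2.imwrite(f"pics/{n}0.png",p[:,:,::-1]); np.save(f"{n}_d.npy",d); np.save(f"{n}_p.npy",p)
    m=manip.camera_model(n); print(n,m, (d>0).mean())
E
```

```text
{'time_s': 0.0, 'joints': array([ 1.20748131e+00,  4.94198751e-01,  1.34615915e+00, -3.79908938e-05,
        1.30250616e+00, -9.55085341e-02]), 'joint_vel': array([-0.00036212,  0.00017555, -0.00120121, -0.00023802,  0.00041737,
        0.00087821]), 'effort': array([-2.03187243e-03, -8.82148218e+01, -3.83863914e+01, -4.30518639e-04,
        1.00525335e-02, -3.29470288e-05]), 'tcp_pos': array([0.16526416, 0.60236143, 0.23068109]), 'orientation': array([-3.14032355e+00, -8.47934899e-05,  2.87379621e+00]), 'contact_force': array([-0.72902064,  0.26972908,  0.18495617]), 'ft_torque': array([-0.01753391, -0.02689582,  0.02779229]), 'grasp_force': 0.0, 'gripper_width': 1.00150332067793}
scene {'mtx': array([[538.96699006,   0.        , 320.64174717],
       [  0.        , 538.96699006, 243.62725037],
       [  0.        ,   0.        ,   1.        ]]), 'dist': array([-0.111692,  0.      ,  0.      ,  0.      ,  0.      ]), 'R': array([[-0.15906292,  0.98716755, -0.01411447],
       [ 0.6032829 ,  0.08587064, -0.79289089],
       [-0.78150414, -0.13463456, -0.60920014]]), 't': array([ 0.05572517, -0.25639173,  1.64757842])} 0.99572265625
top {'mtx': array([[439.12697248,   0.        , 327.65440004],
       [  0.        , 439.12697248, 241.25674436],
       [  0.        ,   0.        ,   1.        ]]), 'dist': array([-0.08271112,  0.        ,  0.        ,  0.        ,  0.        ]), 'R': array([[ 0.02172334, -0.99968059,  0.01291565],
       [-0.99353986, -0.02302559, -0.11112324],
       [ 0.11138514, -0.01041825, -0.9937227 ]]), 't': array([0.02967443, 0.51854145, 1.07149071])} 0.9958528645833333
```

View pics/top0.png

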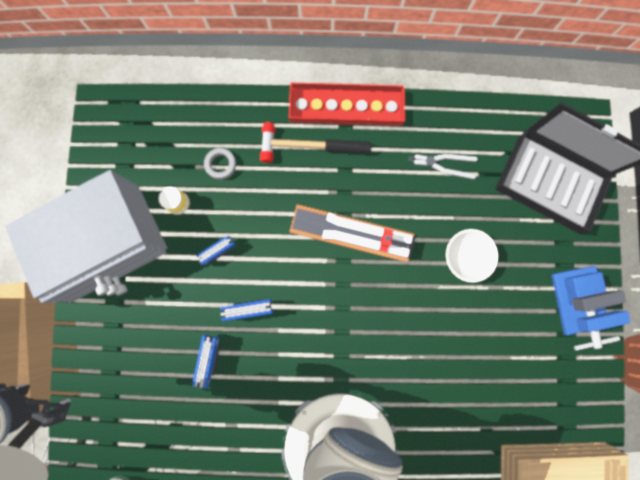

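View pics/scene0.png

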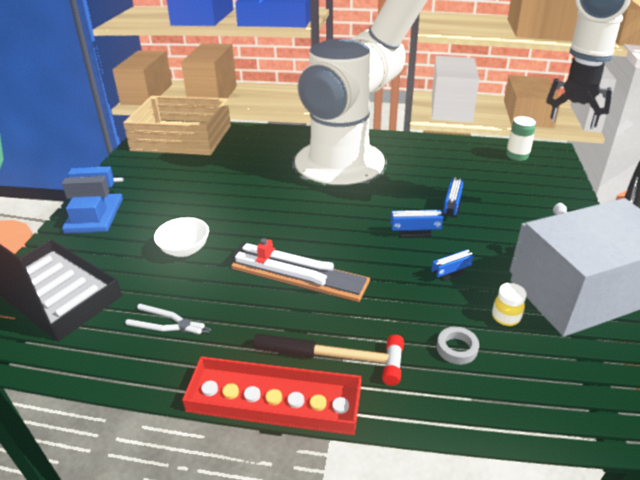

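The pictures show three blue look-alikes. In the top view they are at A (215,250), B (246,310) and C (205,362); in the scene view they are at (452,264), (417,220) and (454,197). The rail runs from its dark landing at top (308,220) to its far end at (412,247), with the red stop at (387,239). I'll measure all three tools and the rail.

```bash
cat > h.py <<'E'
import cv2,numpy as np
from plant import manip
def rays(m,uv):
    uv=np.asarray(uv,float).reshape(-1,1,2)
    n=cv2.undistortPoints(uv,m["mtx"],np.array(m["dist"])).reshape(-1,2)
    d=np.c_[n,np.ones(len(n))]@m["R"]          # R^T d
    return -m["R"].T@m["t"],d
def onplane(m,uv,z):
    c,d=rays(m,uv); return c+d*((z-c[2])/d[:,2])[:,None]
def bydepth(m,uv,dep):
    c,d=rays(m,uv); return c+d*np.asarray(dep).reshape(-1,1)
def tri(m1,p1,m2,p2):
    c1,d1=rays(m1,p1);c2,d2=rays(m2,p2);d1=d1[0];d2=d2[0]
    s=np.linalg.lstsq(np.c_[d1,-d2],c2-c1,rcond=None)[0]
    a=c1+d1*s[0];b=c2+d2*s[1]; return (a+b)/2,np.linalg.norm(a-b)
def cloud(m,d,mask):
    v,u=np.nonzero(mask&(d>0)); return bydepth(m,np.c_[u,v],d[v,u]),np.c_[u,v]
E
python3 - <<'E'
from h import *
np.set_printoptions(precision=4,suppress=True)
M={n:manip.camera_model(n) for n in("scene","top")}
for n,bx in(("top",{"A":(215,250),"B":(246,310),"C":(205,362)}),("scene",{"A":(452,264),"B":(417,220),"C":(454,197)})):
    p=np.load(n+"_p.npy");d=np.load(n+"_d.npy")
    for k,(u,v) in bx.items():
        w=np.zeros((480,640),bool);w[v-32:v+32,u-36:u+36]=1
        P,uv=cloud(M[n],d,w)
        xy=P[P[:,2]>.02]
        s=P[:,2]>.012
        # restrict to cluster near centre point
        c0=P[np.argmin(((uv-[u,v])**2).sum(1))]
        t=P[(P[:,2]>.02)&(np.linalg.norm(P[:,:2]-c0[:2],axis=1)<.1)]
        (c,wh,a)=cv2.minAreaRect(t[:,:2].astype(np.float32))
        print(n,k,np.array(c),np.array(wh),a,"ztop",np.percentile(t[:,2],[50,95,99]))
# rail
for n,b in(("top",(280,195,425,272)),("scene",(225,230,380,305))):
    p=np.load(n+"_p.npy");d=np.load(n+"_d.npy")
    w=np.zeros((480,640),bool);w[b[1]:b[3],b[0]:b[2]]=1
    P,uv=cloud(M[n],d,w)
    s=P[:,2]>.009
    (c,wh,a)=cv2.minAreaRect(P[s][:,:2].astype(np.float32));print(n,"batten",np.array(c),np.array(wh),a)
    hsv=cv2.cvtColor(p,cv2.COLOR_RGB2HSV)[uv[:,1],uv[:,0]]
    red=((hsv[:,0]<4)|(hsv[:,0]>172))&(hsv[:,1]>170)&(hsv[:,2]>90)
    print(" red",red.sum(),P[red].mean(0) if red.any() else 0, uv[red].mean(0),"zmax",P[red][:,2].max())
    lip=(hsv[:,1]<60)&(hsv[:,2]>170)&(P[:,2]>.025)
    (c,wh,a)=cv2.minAreaRect(P[lip][:,:2].astype(np.float32));print(" lip",lip.sum(),np.array(c),np.array(wh),a,np.median(P[lip][:,2]))
t=np.load("top_p.npy")[195:400,180:425,::-1]
s=np.load("scene_p.npy")[170:310,225:480,::-1]
cv2.imwrite("pics/crop1.png",np.vstack([cv2.resize(t[:190],(640,380*640//490//1),interpolation=2)[:300],cv2.resize(s,(640,300),interpolation=2)]))
E
```

```text
top A [0.488  0.3198] [0.0274 0.0965] 34.90220642089844 ztop [0.0453 0.05   0.0516]
top B [0.3447 0.2364] [0.0337 0.1224] 10.398232460021973 ztop [0.0592 0.0637 0.065 ]
top C [0.2185 0.3312] [0.0357 0.1225] 79.1717529296875 ztop [0.058  0.0634 0.0649]
scene A [0.4898 0.3227] [0.0308 0.0988] 34.58210754394531 ztop [0.0407 0.0471 0.0479]
scene B [0.3439 0.2374] [0.042 0.124] 9.267205238342285 ztop [0.0485 0.0609 0.062 ]
scene C [0.2541 0.318 ] [0.0598 0.1984] 65.79668426513672 ztop [0.0546 0.061  0.0629]
top batten [ 0.5422 -0.0203] [0.3126 0.0742] 77.16791534423828
 red 16 [ 0.5079 -0.0976  0.0548] [384.375 245.375] zmax 0.06994794841477203
 lip 1211 [ 0.5319 -0.0578] [0.2201 0.0645] 76.02960968017578 0.03071650075558985
scene batten [ 0.5443 -0.0195] [0.3139 0.0769] 77.33992004394531
 red 166 [ 0.5327 -0.0977  0.0495] [264.6867 251.3253] zmax 0.06744969786174881
 lip 1092 [ 0.5328 -0.057 ] [0.2218 0.066 ] 76.37430572509766 0.028931028635916345
```

View pics/crop1.png

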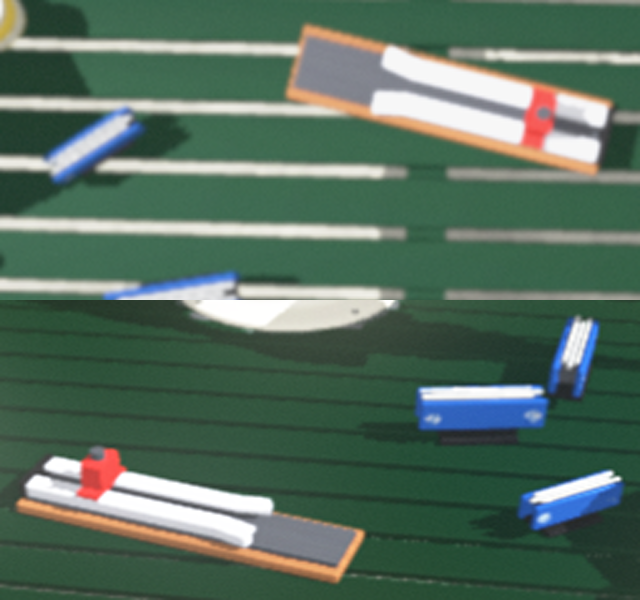

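A (top 215,250, about 96 x 27 mm) is the smallest. B and C are both about 122 x 34 mm, and the enlarged crop confirms it. So A is the hex_tool: its long axis is about -55°, centred near (0.489, 0.321). The rail heading is about -102.8°, with the mouth near (0.559, 0.050). I'll move above A so the wrist camera can refine this.

```bash
cat >> h.py <<'E'
from scipy.spatial.transform import Rotation as Ro
def plan(x,y,z,yawdeg):
    """turn (deg about tool z) and shifts in present tool axes, as total shares"""
    s=manip.read_state(); R=Ro.from_euler("xyz",s["orientation"]).as_matrix()
    T=Ro.from_euler("xyz",[np.pi,0,np.radians(yawdeg)]).as_matrix()
    print("shift shares tool",np.round(R.T@(np.array([x,y,z])-s["tcp_pos"])/.08,3),"after turn",np.round(T.T@(np.array([x,y,z])-s["tcp_pos"])/.08,3),
     "rotvec shares",np.round(Ro.from_matrix(R.T@T).as_rotvec()/np.pi,4))
E
python3 - <<'E'
from h import *
s=manip.read_state();m=manip.camera_model("wrist")
R=Ro.from_euler("xyz",s["orientation"]).as_matrix();c=-m["R"].T@m["t"]
print("cam in tool",R.T@(c-s["tcp_pos"]), "view dir in tool",R.T@m["R"].T)
plan(.489,.321,.23,124.9)
E
```

```text
cam in tool [ 0.08110804 -0.00032649 -0.14247325] view dir in tool [[-6.36943296e-05 -9.49246038e-01 -3.14534505e-01]
 [ 9.99999965e-01  2.04013030e-05 -2.64073360e-04]
 [ 2.57087504e-04 -3.14534511e-01  9.49246004e-01]]
shift shares tool [-4.833 -2.322  0.011] after turn [-5.2    1.306  0.009] rotvec shares [-3.000e-04  1.000e-04  2.209e-01]
```

```bash
python3 -m crank '[{"dx":-0.34,"dy":-0.16,"claw":1},{"dx":-0.35,"dy":-0.17,"claw":1},{"dx":-0.34,"dy":-0.16,"claw":1},{"dx":-0.35,"dy":-0.17,"claw":1},{"dx":-0.34,"dy":-0.16,"claw":1},{"dx":-0.35,"dy":-0.17,"claw":1},{"dx":-0.34,"dy":-0.16,"claw":1},{"dx":-0.35,"dy":-0.17,"claw":1},{"dx":-0.34,"dy":-0.16,"claw":1},{"dx":-0.35,"dy":-0.17,"claw":1},{"dx":-0.34,"dy":-0.16,"claw":1},{"dx":-0.35,"dy":-0.17,"claw":1},{"dx":-0.34,"dy":-0.16,"claw":1},{"dx":-0.35,"dy":-0.17,"claw":1}]' 40
python3 -m crank '[{"rz":0.0368,"claw":1},{"rz":0.0368,"claw":1},{"rz":0.0368,"claw":1},{"rz":0.0368,"claw":1},{"rz":0.0368,"claw":1},{"rz":0.0368,"claw":1},{"claw":1},{"claw":1},{"claw":1}]'
python3 - <<'E'
from h import *
s=manip.read_state();print(s["tcp_pos"],np.degrees(s["orientation"]))
m=manip.camera_model("wrist");p,d=manip.capture("wrist")
cv2.imwrite("pics/w1.png",p[:,:,::-1]);np.savez("w1.npz",p=p,d=d,R=m["R"],t=m["t"])
E
```

```text
[0.16525072 0.60241939 0.23075075] [-1.79936810e+02 -5.94367807e-03  1.64659174e+02]schema error: expected keys dx, dy, dz, rx, ry, rz, claw
schema error: expected keys dx, dy, dz, rx, ry, rz, claw
```

View pics/w1.png

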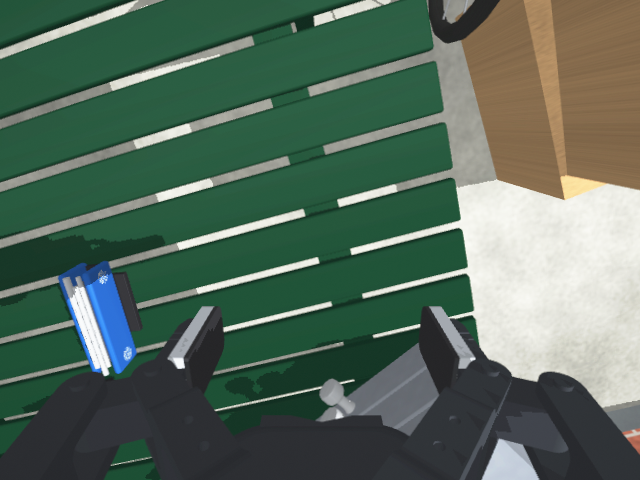

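Both calls were refused because every row needs all seven keys, so the arm hasn't moved. The picture only shows distractor C at (97,318) and the fingers. I'll retype the rows in full.

```bash
python3 -m crank '[{"dx":-0.34,"dy":-0.16,"dz":0,"rx":0,"ry":0,"rz":0,"claw":1},{"dx":-0.35,"dy":-0.17,"dz":0,"rx":0,"ry":0,"rz":0,"claw":1},{"dx":-0.34,"dy":-0.16,"dz":0,"rx":0,"ry":0,"rz":0,"claw":1},{"dx":-0.35,"dy":-0.17,"dz":0,"rx":0,"ry":0,"rz":0,"claw":1},{"dx":-0.34,"dy":-0.16,"dz":0,"rx":0,"ry":0,"rz":0,"claw":1},{"dx":-0.35,"dy":-0.17,"dz":0,"rx":0,"ry":0,"rz":0,"claw":1},{"dx":-0.34,"dy":-0.16,"dz":0,"rx":0,"ry":0,"rz":0,"claw":1},{"dx":-0.35,"dy":-0.17,"dz":0,"rx":0,"ry":0,"rz":0,"claw":1},{"dx":-0.34,"dy":-0.16,"dz":0,"rx":0,"ry":0,"rz":0,"claw":1},{"dx":-0.35,"dy":-0.17,"dz":0,"rx":0,"ry":0,"rz":0,"claw":1},{"dx":-0.34,"dy":-0.16,"dz":0,"rx":0,"ry":0,"rz":0,"claw":1},{"dx":-0.35,"dy":-0.17,"dz":0,"rx":0,"ry":0,"rz":0,"claw":1},{"dx":-0.34,"dy":-0.16,"dz":0,"rx":0,"ry":0,"rz":0,"claw":1},{"dx":-0.35,"dy":-0.17,"dz":0,"rx":0,"ry":0,"rz":0,"claw":1}]' 40
python3 -m crank '[{"dx":0,"dy":0,"dz":0,"rx":0,"ry":0,"rz":0.0368,"claw":1},{"dx":0,"dy":0,"dz":0,"rx":0,"ry":0,"rz":0.0368,"claw":1},{"dx":0,"dy":0,"dz":0,"rx":0,"ry":0,"rz":0.0368,"claw":1},{"dx":0,"dy":0,"dz":0,"rx":0,"ry":0,"rz":0.0368,"claw":1},{"dx":0,"dy":0,"dz":0,"rx":0,"ry":0,"rz":0.0368,"claw":1},{"dx":0,"dy":0,"dz":0,"rx":0,"ry":0,"rz":0.0368,"claw":1},{"dx":0,"dy":0,"dz":0,"rx":0,"ry":0,"rz":0,"claw":1},{"dx":0,"dy":0,"dz":0,"rx":0,"ry":0,"rz":0,"claw":1},{"dx":0,"dy":0,"dz":0,"rx":0,"ry":0,"rz":0,"claw":1}]'
python3 - <<'E'
from h import *
s=manip.read_state();print(s["tcp_pos"],np.degrees(s["orientation"]))
m=manip.camera_model("wrist");p,d=manip.capture("wrist")
cv2.imwrite("pics/w2.png",p[:,:,::-1]);np.savez("w2.npz",p=p,d=d,R=m["R"],t=m["t"])
E
```

```text
time_s: 1.32
tcp_pos: [0.4899, 0.3211, 0.2311]
orientation: [-3.141, -0.0, 2.874]
contact_force: [0.6, 0.8, 0.1]
gripper_width: 0.995
grasp_force: 0.0
time_s: 2.07
tcp_pos: [0.489, 0.3222, 0.2312]
orientation: [-3.141, -0.0, 2.184]
contact_force: [0.7, 0.4, -0.1]
gripper_width: 0.999
grasp_force: 0.0
[0.48903637 0.32223186 0.23119107] [-1.79987587e+02 -3.29098103e-03  1.25151184e+02]
```

View pics/w2.png

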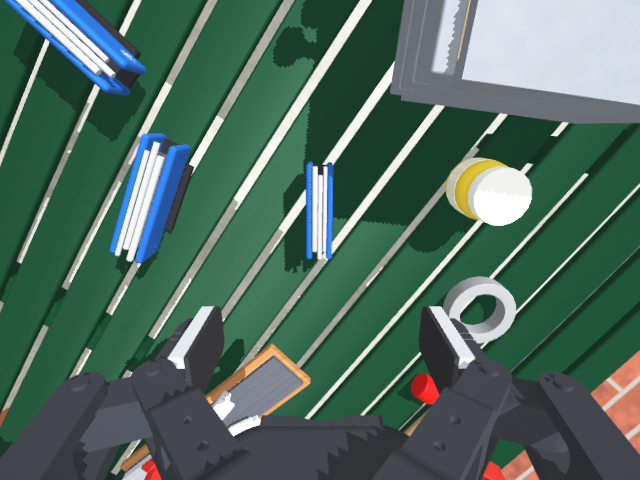

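The wrist view shows A at (319,210), upright, squared to the gripper and midway between the fingers. The landing of the rail is at (265,390). Next I'll measure A by rays and check its height from two views.

```bash
python3 - <<'E'
from h import *
np.set_printoptions(precision=4,suppress=True)
f=np.load("w2.npz");m=dict(manip.camera_model("wrist"));m["R"]=f["R"];m["t"]=f["t"]
def blob(p,b):
    h=cv2.cvtColor(p,cv2.COLOR_RGB2HSV)
    k=((h[...,0]>100)&(h[...,0]<125)&(h[...,1]>120)&(h[...,2]>70))
    w=np.zeros_like(k);w[b[1]:b[3],b[0]:b[2]]=1
    v,u=np.nonzero(k&w);return cv2.convexHull(np.c_[u,v].astype(np.float32)).reshape(-1,2)
hw=blob(f["p"],(295,150,345,270))
q=onplane(m,hw,.052)[:,:2];r=cv2.minAreaRect(q.astype(np.float32));print("wrist ray z.052",r)
P,uv=cloud(m,f["d"],np.pad(np.ones((120,50),bool),((150,210),(295,295))))
t=P[P[:,2]>.03];print("wrist depth",cv2.minAreaRect(t[:,:2].astype(np.float32)),np.percentile(t[:,2],[50,95]))
M=manip.camera_model("top");ht=blob(np.load("top_p.npy"),(190,228,242,272))
print("top ray",cv2.minAreaRect(onplane(M,ht,.05)[:,:2].astype(np.float32)))
# two-view: centres and ends
cw=cv2.minAreaRect(hw);ct=cv2.minAreaRect(ht);print(cw,ct)
print("tri centre",tri(m,[cw[0]],M,[ct[0]]))
E
```

```text
wrist ray z.052 ((0.48540204763412476, 0.32357892394065857), (0.0255696102976799, 0.09628438204526901), 34.372825622558594)
wrist depth ((0.4875701367855072, 0.3212549090385437), (0.025235414505004883, 0.09574470669031143), 34.43633270263672) [0.0467 0.0493]
top ray ((0.4880070686340332, 0.31790691614151), (0.03478621691465378, 0.09845917671918869), 33.41230392456055)
((319.5, 210.0), (98.0, 27.0), 90.0) ((214.88934326171875, 249.7827911376953), (13.928153038024902, 40.28636932373047), 58.24052047729492)
tri centre (array([0.488 , 0.322 , 0.0333]), np.float64(0.0026323456537791935))
```

```bash
python3 -m crank '[{"dx":0.02,"dy":-0.02,"dz":0.34,"rx":0,"ry":0,"rz":0.003,"claw":1},{"dx":0,"dy":0,"dz":0.34,"rx":0,"ry":0,"rz":0,"claw":1},{"dx":0,"dy":0,"dz":0.34,"rx":0,"ry":0,"rz":0,"claw":1},{"dx":0,"dy":0,"dz":0.34,"rx":0,"ry":0,"rz":0,"claw":1},{"dx":0,"dy":0,"dz":0.34,"rx":0,"ry":0,"rz":0,"claw":1},{"dx":0,"dy":0,"dz":0.34,"rx":0,"ry":0,"rz":0,"claw":1},{"dx":0,"dy":0,"dz":0.34,"rx":0,"ry":0,"rz":0,"claw":1},{"dx":0,"dy":0,"dz":0.15,"rx":0,"ry":0,"rz":0,"claw":1},{"dx":0,"dy":0,"dz":0.07,"rx":0,"ry":0,"rz":0,"claw":1},{"dx":0,"dy":0,"dz":0,"rx":0,"ry":0,"rz":0,"claw":1},{"dx":0,"dy":0,"dz":0,"rx":0,"ry":0,"rz":0,"claw":0.5},{"dx":0,"dy":0,"dz":0,"rx":0,"ry":0,"rz":0,"claw":0.4},{"dx":0,"dy":0,"dz":0,"rx":0,"ry":0,"rz":0,"claw":0.3},{"dx":0,"dy":0,"dz":0,"rx":0,"ry":0,"rz":0,"claw":0},{"dx":0,"dy":0,"dz":0,"rx":0,"ry":0,"rz":0,"claw":0},{"dx":0,"dy":0,"dz":0,"rx":0,"ry":0,"rz":0,"claw":0},{"dx":0,"dy":0,"dz":0,"rx":0,"ry":0,"rz":0,"claw":0},{"dx":0,"dy":0,"dz":0,"rx":0,"ry":0,"rz":0,"claw":0}]' 50
python3 - <<'E'
from h import *
print(np.degrees(manip.read_state()["orientation"]))
E
```

```text
time_s: 3.62
tcp_pos: [0.4872, 0.3228, 0.0241]
orientation: [3.141, 0.0, 2.171]
contact_force: [-2.0, -1.1, 10.4]
gripper_width: 0.298
grasp_force: 49.8
[1.79938663e+02 6.38981677e-03 1.24373610e+02]
```

The grip holds: opening 25 mm, pad force 50 N. I'll lift it, carry it to above the landing, and turn it so the wrist camera looks along the rail (yaw about -102.7°).

```bash
python3 -m crank '[{"dx":0,"dy":0,"dz":-0.1,"rx":0,"ry":0,"rz":0,"claw":0},{"dx":0,"dy":0,"dz":-0.3,"rx":0,"ry":0,"rz":0,"claw":0},{"dx":0,"dy":0,"dz":-0.35,"rx":0,"ry":0,"rz":0,"claw":0},{"dx":0,"dy":0,"dz":-0.35,"rx":0,"ry":0,"rz":0,"claw":0},{"dx":0,"dy":0,"dz":-0.35,"rx":0,"ry":0,"rz":0,"claw":0},{"dx":0,"dy":0,"dz":-0.35,"rx":0,"ry":0,"rz":0,"claw":0},{"dx":0,"dy":0,"dz":-0.3,"rx":0,"ry":0,"rz":0,"claw":0},{"dx":-0.2,"dy":-0.05,"dz":-0.1,"rx":0,"ry":0,"rz":0,"claw":0},{"dx":-0.35,"dy":-0.08,"dz":0,"rx":0,"ry":0,"rz":0,"claw":0},{"dx":-0.35,"dy":-0.08,"dz":0,"rx":0,"ry":0,"rz":0,"claw":0},{"dx":-0.35,"dy":-0.08,"dz":0,"rx":0,"ry":0,"rz":0,"claw":0},{"dx":-0.35,"dy":-0.08,"dz":0,"rx":0,"ry":0,"rz":0,"claw":0},{"dx":-0.35,"dy":-0.08,"dz":0,"rx":0,"ry":0,"rz":0,"claw":0},{"dx":-0.35,"dy":-0.08,"dz":0,"rx":0,"ry":0,"rz":0,"claw":0},{"dx":-0.35,"dy":-0.08,"dz":0,"rx":0,"ry":0,"rz":0,"claw":0},{"dx":-0.16,"dy":-0.03,"dz":0,"rx":0,"ry":0,"rz":0,"claw":0}]'
python3 -m crank '[{"dx":0,"dy":0,"dz":0,"rx":0,"ry":0,"rz":-0.039,"claw":0},{"dx":0,"dy":0,"dz":0,"rx":0,"ry":0,"rz":-0.039,"claw":0},{"dx":0,"dy":0,"dz":0,"rx":0,"ry":0,"rz":-0.039,"claw":0},{"dx":0,"dy":0,"dz":0,"rx":0,"ry":0,"rz":-0.039,"claw":0},{"dx":0,"dy":0,"dz":0,"rx":0,"ry":0,"rz":-0.039,"claw":0},{"dx":0,"dy":0,"dz":0,"rx":0,"ry":0,"rz":-0.039,"claw":0},{"dx":0,"dy":0,"dz":0,"rx":0,"ry":0,"rz":-0.039,"claw":0},{"dx":0,"dy":0,"dz":0,"rx":0,"ry":0,"rz":-0.039,"claw":0},{"dx":0,"dy":0,"dz":0,"rx":0,"ry":0,"rz":-0.039,"claw":0},{"dx":0,"dy":0,"dz":0,"rx":0,"ry":0,"rz":-0.039,"claw":0},{"dx":0,"dy":0,"dz":0,"rx":0,"ry":0,"rz":-0.039,"claw":0},{"dx":0,"dy":0,"dz":0,"rx":0,"ry":0,"rz":-0.039,"claw":0},{"dx":0,"dy":0,"dz":0,"rx":0,"ry":0,"rz":-0.039,"claw":0},{"dx":0,"dy":0,"dz":0,"rx":0,"ry":0,"rz":-0.039,"claw":0},{"dx":0,"dy":0,"dz":0,"rx":0,"ry":0,"rz":-0.039,"claw":0},{"dx":0,"dy":0,"dz":0,"rx":0,"ry":0,"rz":-0.039,"claw":0},{"dx":0,"dy":0,"dz":0,"rx":0,"ry":0,"rz":-0.039,"claw":0},{"dx":0,"dy":0,"dz":0,"rx":0,"ry":0,"rz":-0.039,"claw":0},{"dx":0,"dy":0,"dz":0,"rx":0,"ry":0,"rz":-0.037,"claw":0},{"dx":0,"dy":0,"dz":0,"rx":0,"ry":0,"rz":0,"claw":0}]'
python3 -m crank '[{"dx":0,"dy":0,"dz":0,"rx":0,"ry":0,"rz":0,"claw":0}]'
python3 - <<'E'
from h import *
s=manip.read_state();print(s["tcp_pos"],np.degrees(s["orientation"]),s["joints"])
m=manip.camera_model("wrist");p,d=manip.capture("wrist")
cv2.imwrite("pics/w3.png",p[:,:,::-1]);np.savez("w3.npz",p=p,d=d,R=m["R"],t=m["t"])
E
```

```text
time_s: 4.95
tcp_pos: [0.5723, 0.1053, 0.1998]
orientation: [3.142, 0.001, 2.169]
contact_force: [0.1, -0.4, -2.2]
gripper_width: 0.296
grasp_force: 49.7
time_s: 6.62
tcp_pos: [0.5712, 0.1084, 0.1996]
orientation: [3.141, -0.0, -1.784]
contact_force: [0.2, -0.4, -3.2]
gripper_width: 0.296
grasp_force: 49.6
time_s: 6.7
tcp_pos: [0.5713, 0.1084, 0.1995]
orientation: [3.141, 0.0, -1.795]
contact_force: [0.1, 0.1, -2.7]
gripper_width: 0.297
grasp_force: 49.6
[0.57131368 0.10838317 0.19953223] [ 1.79993413e+02  2.86972131e-03 -1.02817556e+02] [ 8.47596287e-02  4.65196373e-01  1.49546067e+00  8.93253945e-05
  1.18102995e+00 -2.83315842e+00]
```

View pics/w3.png

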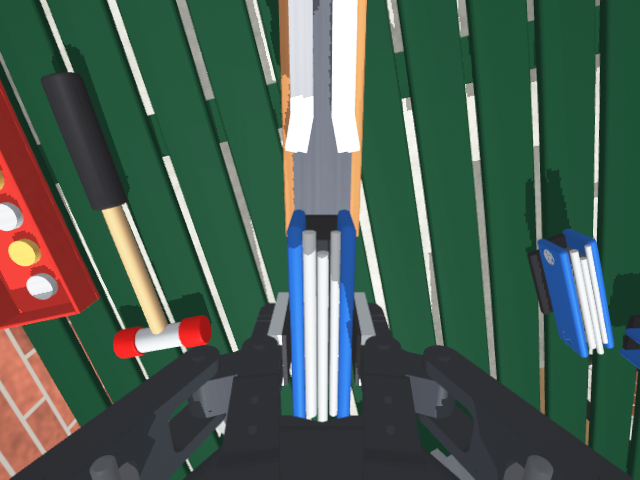

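The wrist view shows the held tool (columns 290-355) lined up with the rail. The lip mouths are at about (298,150) and (347,150), and the slot runs along column 322. Now I'll measure the slot centre line in the gripper frame.

```bash
cat > slot.py <<'E'
from h import *
np.set_printoptions(precision=4,suppress=True)
def slot(fn,rows,tcp,ori,zl=.0315,box=(270,390)):
    f=np.load(fn);m=dict(manip.camera_model("wrist"));m["R"]=f["R"];m["t"]=f["t"]
    hsv=cv2.cvtColor(f["p"],cv2.COLOR_RGB2HSV);T=Ro.from_euler("xyz",ori).as_matrix();o=[]
    for r in rows:
        seg=np.arange(*box);br=(hsv[r,seg,1]<70)&(hsv[r,seg,2]>185)
        og=(hsv[r,seg,0]>7)&(hsv[r,seg,0]<22)&(hsv[r,seg,1]>90)&(hsv[r,seg,2]>120)
        c=seg[br]; oc=seg[og]
        if len(c)<8: continue
        g=np.argmax(np.diff(c)); e=[[c[g]+.5,r],[c[g+1]-.5,r]]
        X=onplane(m,e,zl); L=(X-tcp)@T
        B=(onplane(m,[[oc[0]-.5,r],[oc[-1]+.5,r]],.0)-tcp)@T if len(oc) else np.zeros((2,3))
        o.append([r,e[0][0],e[1][0],L[:,0].mean(),L[0,1],L[1,1],L[:,1].mean(),B[:,1].mean()])
    return np.array(o)
E
python3 - <<'E'
from slot import *
tcp=np.array([0.57131368,0.10838317,0.19953223]);ori=np.radians([179.993413,.00287,-102.817556])
o=slot("w3.npz",range(4,156,8),tcp,ori);print(o)
k=o[:,0]<100;pf=np.polyfit(o[k,3],o[k,6],1);print("slot line y=",pf,"deg",np.degrees(pf[0]))
f=np.load("w3.npz");m=dict(manip.camera_model("wrist"));m["R"]=f["R"];m["t"]=f["t"]
T=Ro.from_euler("xyz",ori).as_matrix()
h=cv2.cvtColor(f["p"],cv2.COLOR_RGB2HSV);bl=(h[...,0]>100)&(h[...,0]<125)&(h[...,1]>120)&(h[...,2]>70)
z=.1995-.024+.052
for r in range(220,400,30):
    c=np.nonzero(bl[r,280:365])[0]+280
    print(r,c[0],c[-1],((onplane(m,[[c[0]-.5,r],[c[-1]+.5,r]],z)-tcp)@T)[:,:2].ravel())
# depth-based
P,uv=cloud(m,f["d"],np.pad(np.ones((160,110),bool),((0,320),(270,260))))
L=(P-tcp)@T
lip=(P[:,2]>.025)&(P[:,2]<.036);print("lip z",np.median(P[lip][:,2]),"mouth tool-x",np.percentile(L[lip][:,0],[0,1,2]),"lip y",L[lip][:,1].min(),L[lip][:,1].max())
fl=(abs(L[:,1])<.004);print("floor z",np.percentile(P[fl][:,2],[10,50,90]))
P2,_=cloud(m,f["d"],np.pad(np.ones((200,50),bool),((215,65),(295,295))));L2=(P2-tcp)@T
k=L2[:,2]<.02;print("tool depth extents x",np.percentile(L2[k],[.5,99.5],axis=0))
E
```

```text
[[  4.     357.5    387.5      0.1738   0.0288   0.0523   0.0406   0.0015]
 [ 12.     356.5    388.5      0.1683   0.0282   0.0534   0.0408   0.0016]
 [ 20.     312.5    331.5      0.1626  -0.0065   0.0086   0.0011   0.0011]
 [ 28.     312.5    331.5      0.1569  -0.0065   0.0086   0.0011   0.0016]
 [ 36.     312.5    331.5      0.1512  -0.0065   0.0087   0.0011   0.0016]
 [ 44.     312.5    331.5      0.1455  -0.0066   0.0087   0.0011   0.0016]
 [ 52.     312.5    331.5      0.1397  -0.0066   0.0088   0.0011   0.0011]
 [ 60.     312.5    331.5      0.1338  -0.0067   0.0088   0.0011   0.0016]
 [ 68.     312.5    331.5      0.1278  -0.0067   0.0089   0.0011   0.0016]
 [ 76.     312.5    331.5      0.1218  -0.0068   0.0089   0.0011   0.0016]
 [ 84.     312.5    331.5      0.1157  -0.0068   0.009    0.0011   0.0016]
 [ 92.     312.5    331.5      0.1095  -0.0068   0.009    0.0011   0.0012]
 [100.     313.5    331.5      0.1032  -0.006    0.0091   0.0015   0.0012]
 [108.     313.5    331.5      0.0969  -0.0061   0.0091   0.0015   0.0017]
 [116.     313.5    330.5      0.0905  -0.0061   0
[... 173 characters left out ...]
]
 [140.     308.5    335.5      0.0708  -0.0106   0.0129   0.0011   0.0012]
 [148.     307.5    336.5      0.064   -0.0115   0.0138   0.0011   0.0012]]
slot line y= [ 0.4674 -0.0588] deg 26.782873332837408
220 291 351 [ 0.0508 -0.0102  0.0508  0.0108]
250 287 355 [ 0.0399 -0.0119  0.0399  0.0125]
280 288 354 [ 0.0282 -0.0119  0.0282  0.0125]
310 289 353 [ 0.0159 -0.0119  0.0159  0.0125]
340 291 351 [ 0.0027 -0.0115  0.0027  0.0122]
370 292 351 [-0.0115 -0.0116 -0.0115  0.0126]
lip z 0.031361724704799254 mouth tool-x [0.0604 0.0624 0.064 ] lip y -0.03077346725927357 0.033261244972411355
floor z [0.0169 0.0179 0.0189]
tool depth extents x [[-0.04   -0.0108 -0.0256]
 [ 0.0465  0.0101  0.0059]]
```

```bash
python3 -m crank '[{"dx":0.08,"dy":0.01,"dz":0.3,"rx":0,"ry":0,"rz":0,"claw":0},{"dx":0.08,"dy":0,"dz":0.3,"rx":0,"ry":0,"rz":0,"claw":0},{"dx":0,"dy":0,"dz":0.3,"rx":0,"ry":0,"rz":0,"claw":0},{"dx":0,"dy":0,"dz":0.3,"rx":0,"ry":0,"rz":0,"claw":0},{"dx":0,"dy":0,"dz":0.3,"rx":0,"ry":0,"rz":0,"claw":0},{"dx":0,"dy":0,"dz":0.2,"rx":0,"ry":0,"rz":0,"claw":0},{"dx":0,"dy":0,"dz":0.1,"rx":0,"ry":0,"rz":0,"claw":0},{"dx":0,"dy":0,"dz":0.06,"rx":0,"ry":0,"rz":0,"claw":0},{"dx":0,"dy":0,"dz":0.04,"rx":0,"ry":0,"rz":0,"claw":0},{"dx":0,"dy":0,"dz":0,"rx":0,"ry":0,"rz":0,"claw":0},{"dx":0,"dy":0,"dz":0,"rx":0,"ry":0,"rz":0,"claw":0}]'
python3 -m crank '[{"dx":0,"dy":0,"dz":0.02,"rx":0,"ry":0,"rz":0,"claw":0},{"dx":0,"dy":0,"dz":0,"rx":0,"ry":0,"rz":0,"claw":0}]'
python3 - <<'E'
from h import *
s=manip.read_state();print(s["tcp_pos"],np.degrees(s["orientation"]))
m=manip.camera_model("wrist");p,d=manip.capture("wrist")
cv2.imwrite("pics/w4.png",p[:,:,::-1]);np.savez("w4.npz",p=p,d=d,R=m["R"],t=m["t"],tcp=s["tcp_pos"],ori=s["orientation"])
E
```

```text
time_s: 7.67
tcp_pos: [0.5685, 0.096, 0.0481]
orientation: [-3.14, 0.0, -1.791]
contact_force: [-0.6, 0.2, -2.3]
gripper_width: 0.299
grasp_force: 49.7
time_s: 7.83
tcp_pos: [0.5683, 0.096, 0.0462]
orientation: [-3.141, 0.0, -1.791]
contact_force: [-0.3, -0.1, -1.8]
gripper_width: 0.295
grasp_force: 49.7
[0.56827385 0.0959577  0.04616816] [-1.79946555e+02  1.71735245e-02 -1.02619399e+02]
```

View pics/w4.png

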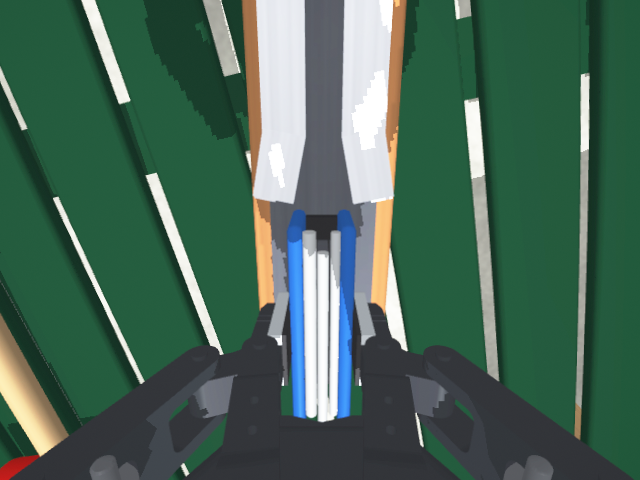

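The tool now sits just above the landing. The slot is centred at column 324 and the tool at 321, with the lip mouth at row 195. I'll measure the remaining offset.

```bash
python3 - <<'E'
from slot import *
f=np.load("w4.npz");tcp=f["tcp"];ori=f["ori"];T=Ro.from_euler("xyz",ori).as_matrix()
m=dict(manip.camera_model("wrist"));m["R"]=f["R"];m["t"]=f["t"]
g=f["p"].astype(int).sum(2)
for r in range(10,196,20):
    # strongest gradients between lips
    row=cv2.GaussianBlur(g[r].astype(np.float32).reshape(1,-1),(3,1),0).ravel();d=np.diff(row)
    a=285+np.argmin(d[285:322])+.5;b=328+np.argmax(d[328:368])+.5
    L=(onplane(m,[[a,r],[b,r]],.0315)-tcp)@T;print(r,a,b,L[0,0],L[:,1],L[:,1].mean())
P,uv=cloud(m,f["d"],np.pad(np.ones((205,110),bool),((0,275),(270,260))));L=(P-tcp)@T
lip=(P[:,2]>.027)&(P[:,2]<.036);print("mouth tool-x",np.percentile(L[lip][:,0],[0,1,2]))
for x0 in(.075,.1,.13):
    k=(abs(L[:,0]-x0)<.006)&(abs(L[:,1])<.02)&(P[:,2]<.023);print(x0,L[k][:,1].min(),L[k][:,1].max())
E
python3 -m crank '[{"dx":0,"dy":0.01,"dz":0.02,"rx":0,"ry":0,"rz":0,"claw":0},{"dx":0,"dy":0,"dz":0.01,"rx":0,"ry":0,"rz":0,"claw":0},{"dx":0,"dy":0,"dz":0,"rx":0,"ry":0,"rz":0,"claw":0}]'
```

```text
10 304.5 343.5 0.12590049886621496 [-0.0063  0.0093] 0.0014995605328242132
30 304.5 343.5 0.11880495809424597 [-0.0063  0.0094] 0.0015164706820349713
50 304.5 342.5 0.11151394587109337 [-0.0064  0.0091] 0.0013293670359837704
70 304.5 342.5 0.10401473325769646 [-0.0066  0.0092] 0.00134457660835457
90 305.5 341.5 0.0962932770247473 [-0.0062  0.009 ] 0.0013604460978270147
110 305.5 341.5 0.08833602338704867 [-0.0063  0.0091] 0.001376969255621432
130 305.5 341.5 0.08012684100597059 [-0.0065  0.0092] 0.001394205095177257
150 302.5 343.5 0.07164972775177174 [-0.0079  0.0103] 0.00119039381788974
170 299.5 346.5 0.0628853722987619 [-0.0094  0.0118] 0.0012052167916622022
190 295.5 350.5 0.053814173862862476 [-0.0114  0.0138] 0.0012206485453110797
mouth tool-x [0.0472 0.0496 0.0507]
0.075 -0.00841173655402593 0.01090538804180145
0.1 -0.006652540500583314 0.009572068014134167
0.13 -0.006708348455593785 0.009909922522825404
time_s: 8.13
tcp_pos: [0.567, 0.0961, 0.0431]
orientation: [3.141, -0.0, -1.791]
contact_force: [1.2, 0.8, -2.4]
gripper_width: 0.295
grasp_force: 49.7
```

```bash
python3 -m crank '[{"dx":0.08,"dy":0,"dz":0,"rx":0,"ry":0,"rz":0,"claw":0},{"dx":0.08,"dy":0,"dz":0,"rx":0,"ry":0,"rz":0,"claw":0},{"dx":0.08,"dy":0,"dz":0,"rx":0,"ry":0,"rz":0,"claw":0},{"dx":0.08,"dy":0,"dz":0,"rx":0,"ry":0,"rz":0,"claw":0},{"dx":0.08,"dy":0,"dz":0,"rx":0,"ry":0,"rz":0,"claw":0},{"dx":0,"dy":0,"dz":0,"rx":0,"ry":0,"rz":0,"claw":0}]'
python3 -m crank '[{"dx":0.08,"dy":0,"dz":0,"rx":0,"ry":0,"rz":0,"claw":0},{"dx":0.08,"dy":0,"dz":0,"rx":0,"ry":0,"rz":0,"claw":0},{"dx":0.08,"dy":0,"dz":0,"rx":0,"ry":0,"rz":0,"claw":0},{"dx":0,"dy":0,"dz":0,"rx":0,"ry":0,"rz":0,"claw":0}]'
python3 - <<'E'
from h import *
np.set_printoptions(precision=4,suppress=True)
s=manip.read_state();print(s["tcp_pos"],np.degrees(s["orientation"]),s["contact_force"],s["joints"][5])
m=manip.camera_model("wrist");p,d=manip.capture("wrist")
cv2.imwrite("pics/w5.png",p[:,:,::-1]);np.savez("w5.npz",p=p,d=d,R=m["R"],t=m["t"],tcp=s["tcp_pos"],ori=s["orientation"])
T=Ro.from_euler("xyz",s["orientation"]).as_matrix()
h=cv2.cvtColor(p,cv2.COLOR_RGB2HSV);red=((h[...,0]<5)|(h[...,0]>172))&(h[...,1]>150)&(h[...,2]>70)
red[:,:250]=0;red[:,400:]=0;red[215:]=0
P,uv=cloud(m,d,red);L=(P-s["tcp_pos"])@T
print("red n",red.sum(),"uv",uv.min(0),uv.max(0)) 
k=(P[:,2]>.045)&(P[:,2]<.064);print("face tool-x",np.percentile(L[k][:,0],[0,2,10,50]),"y",L[:,1].min(),L[:,1].max())
E
```

```text
time_s: 8.63
tcp_pos: [0.5598, 0.0635, 0.0433]
orientation: [3.141, -0.0, -1.792]
contact_force: [-0.9, 0.0, -2.7]
gripper_width: 0.295
grasp_force: 49.7
time_s: 8.97
tcp_pos: [0.5557, 0.045, 0.0432]
orientation: [3.141, -0.0, -1.791]
contact_force: [-0.3, -0.2, -2.7]
gripper_width: 0.295
grasp_force: 49.7
[0.5557 0.045  0.0432] [ 179.9807   -0.0151 -102.6445] [-0.3147 -0.1638 -2.6908] -2.946946816163738Traceback (most recent call last):
  File "<stdin>", line 9, in <module>
  File "h.py", line 17, in cloud
    v,u=np.nonzero(mask&(d>0)); return bydepth(m,np.c_[u,v],d[v,u]),np.c_[u,v]
                                       ~~~~~~~^^^^^^^^^^^^^^^^^^^^^
  File "h.py", line 11, in bydepth
    c,d=rays(m,uv); return c+d*np.asarray(dep).reshape(-1,1)
        ~~~~^^^^^^
  File "h.py", line 5, in rays
    n=cv2.undistortPoints(uv,m["mtx"],np.array(m["dist"])).reshape(-1,2)
      ~~~~~~~~~~~~~~~~~~~^^^^^^^^^^^^^^^^^^^^^^^^^^^^^^^^^
cv2.error: OpenCV(4.12.0) /io/opencv/modules/calib3d/src/undistort.dispatch.cpp:347: error: (-215:Assertion failed) CV_IS_MAT(_src) && CV_IS_MAT(_dst) && (_src->rows == 1 || _src->cols == 1) && (_dst->rows == 1 || _dst->cols == 1) && _src->cols + _src->rows - 1 == _dst->rows + _dst->cols - 1 && (CV_MAT_TYPE(_src->type) == CV_32FC2 || CV_MAT_TYPE(_src->type) == CV_64FC2) && (CV_MAT_TYPE(_dst->type) == CV_32FC2 || CV_MAT_TYPE(_dst->type) == CV_64FC2) in function 'cvUndistortPointsInternal'
```

View pics/w5.png

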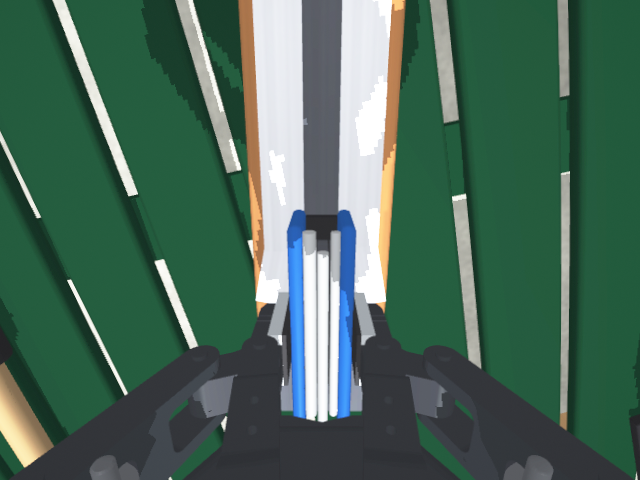

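The foot has entered with no contact force, and the slot and tool are both centred at column 322. But joint 6 is at -2.95 and would pass its -3.08 limit before the stop. I'll feed in another 35 mm so the foot is fully captured, set it down, release, and regrip half a turn round.

```bash
python3 -m crank '[{"dx":0.08,"dy":0,"dz":0,"rx":0,"ry":0,"rz":0,"claw":0},{"dx":0.09,"dy":0,"dz":0,"rx":0,"ry":0,"rz":0,"claw":0},{"dx":0.09,"dy":0,"dz":0,"rx":0,"ry":0,"rz":0,"claw":0},{"dx":0.09,"dy":0,"dz":0,"rx":0,"ry":0,"rz":0,"claw":0},{"dx":0.08,"dy":0,"dz":0,"rx":0,"ry":0,"rz":0,"claw":0},{"dx":0,"dy":0,"dz":0.012,"rx":0,"ry":0,"rz":0,"claw":0},{"dx":0,"dy":0,"dz":0,"rx":0,"ry":0,"rz":0,"claw":0}]'
python3 -m crank '[{"dx":0,"dy":0,"dz":0,"rx":0,"ry":0,"rz":0,"claw":0.5},{"dx":0,"dy":0,"dz":0,"rx":0,"ry":0,"rz":0,"claw":0.7},{"dx":0,"dy":0,"dz":0,"rx":0,"ry":0,"rz":0,"claw":1},{"dx":0,"dy":0,"dz":0,"rx":0,"ry":0,"rz":0,"claw":1},{"dx":0,"dy":0,"dz":0,"rx":0,"ry":0,"rz":0,"claw":1},{"dx":0,"dy":0,"dz":0,"rx":0,"ry":0,"rz":0,"claw":1},{"dx":0,"dy":0,"dz":-0.1,"rx":0,"ry":0,"rz":0,"claw":1},{"dx":0,"dy":0,"dz":-0.3,"rx":0,"ry":0,"rz":0,"claw":1},{"dx":0,"dy":0,"dz":-0.35,"rx":0,"ry":0,"rz":0,"claw":1},{"dx":0,"dy":0,"dz":-0.35,"rx":0,"ry":0,"rz":0,"claw":1},{"dx":0,"dy":0,"dz":-0.3,"rx":0,"ry":0,"rz":0,"claw":1},{"dx":0,"dy":0,"dz":-0.1,"rx":0,"ry":0,"rz":0,"claw":1},{"dx":0,"dy":0,"dz":0,"rx":0,"ry":0,"rz":0,"claw":1},{"dx":0,"dy":0,"dz":0,"rx":0,"ry":0,"rz":0,"claw":1}]'
python3 - <<'E'
from h import *
np.set_printoptions(precision=4,suppress=True)
s=manip.read_state();print(s["tcp_pos"],np.degrees(s["orientation"]),s["contact_force"],s["joints"][5])
m=manip.camera_model("wrist");p,d=manip.capture("wrist")
cv2.imwrite("pics/w6.png",p[:,:,::-1]);np.savez("w6.npz",p=p,d=d,R=m["R"],t=m["t"],tcp=s["tcp_pos"],ori=s["orientation"])
E
```

```text
time_s: 9.6
tcp_pos: [0.5484, 0.0121, 0.0422]
orientation: [3.141, 0.0, -1.792]
contact_force: [-0.1, -0.1, -3.1]
gripper_width: 0.298
grasp_force: 49.7
time_s: 10.77
tcp_pos: [0.5484, 0.0125, 0.1624]
orientation: [-3.141, 0.0, -1.791]
contact_force: [-0.1, 0.4, -0.9]
gripper_width: 0.998
grasp_force: 0.0
[0.5484 0.0125 0.1624] [-179.9708    0.004  -102.6076] [-0.0704  0.3581 -0.8526] -3.007537057223585
```

View pics/w6.png

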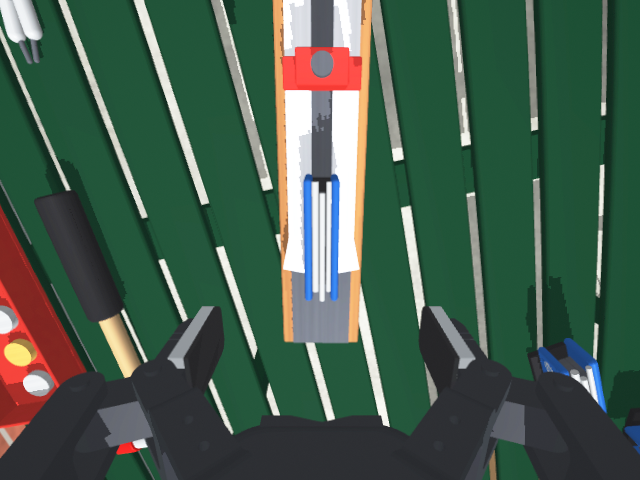

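The tool stands upright in the slot, spanning rows 175-298. The red stop is at (322,68), with its near foot edge at row 90. I'll measure the gap and start the half turn.

```bash
python3 - <<'E'
from h import *
np.set_printoptions(precision=4,suppress=True)
f=np.load("w6.npz");p=f["p"];tcp=f["tcp"];T=Ro.from_euler("xyz",f["ori"]).as_matrix()
m=dict(manip.camera_model("wrist"));m["R"]=f["R"];m["t"]=f["t"]
h=cv2.cvtColor(p,cv2.COLOR_RGB2HSV)
red=((h[...,0]<5)|(h[...,0]>172))&(h[...,1]>150)&(h[...,2]>70);bl=(h[...,0]>100)&(h[...,0]<125)&(h[...,1]>120)&(h[...,2]>70)
w=np.zeros_like(red);w[30:310,270:375]=1
for n,k in(("red",red&w),("blue",bl&w)):
    P,uv=cloud(m,f["d"],k);L=(P-tcp)@T
    print(n,uv.min(0),uv.max(0))
    for a,b in((.030,.04),(.045,.062),(.062,.074)):
        q=(P[:,2]>a)&(P[:,2]<b)
        if q.sum()>5:print("  z",a,b,q.sum(),"x",np.percentile(L[q][:,0],[0,2,98,100]),"y",np.percentile(L[q][:,1],[0,100]),"rows",uv[q][:,1].min(),uv[q][:,1].max())
# ray check: red foot edge at lip level, blue ends at .07
e=np.nonzero(red[:,290])[0];e=e[e<120].max();print("red edge row col290",e,((onplane(m,[[290,e+.5]],.0315)-tcp)@T))
print("blue ends .069",((onplane(m,[[322,175],[322,299]],.069)-tcp)@T)[:,0])
E
python3 -m crank '[{"dx":0,"dy":0,"dz":0,"rx":0,"ry":0,"rz":0.039,"claw":1},{"dx":0,"dy":0,"dz":0,"rx":0,"ry":0,"rz":0.039,"claw":1},{"dx":0,"dy":0,"dz":0,"rx":0,"ry":0,"rz":0.039,"claw":1},{"dx":0,"dy":0,"dz":0,"rx":0,"ry":0,"rz":0.039,"claw":1},{"dx":0,"dy":0,"dz":0,"rx":0,"ry":0,"rz":0.039,"claw":1},{"dx":0,"dy":0,"dz":0,"rx":0,"ry":0,"rz":0.039,"claw":1},{"dx":0,"dy":0,"dz":0,"rx":0,"ry":0,"rz":0.039,"claw":1},{"dx":0,"dy":0,"dz":0,"rx":0,"ry":0,"rz":0.039,"claw":1},{"dx":0,"dy":0,"dz":0,"rx":0,"ry":0,"rz":0.039,"claw":1},{"dx":0,"dy":0,"dz":0,"rx":0,"ry":0,"rz":0.039,"claw":1},{"dx":0,"dy":0,"dz":0,"rx":0,"ry":0,"rz":0.039,"claw":1},{"dx":0,"dy":0,"dz":0,"rx":0,"ry":0,"rz":0.039,"claw":1},{"dx":0,"dy":0,"dz":0,"rx":0,"ry":0,"rz":0.039,"claw":1}]'
python3 -m crank '[{"dx":0,"dy":0,"dz":0,"rx":0,"ry":0,"rz":0.039,"claw":1},{"dx":0,"dy":0,"dz":0,"rx":0,"ry":0,"rz":0.039,"claw":1},{"dx":0,"dy":0,"dz":0,"rx":0,"ry":0,"rz":0.039,"claw":1},{"dx":0,"dy":0,"dz":0,"rx":0,"ry":0,"rz":0.039,"claw":1},{"dx":0,"dy":0,"dz":0,"rx":0,"ry":0,"rz":0.039,"claw":1},{"dx":0,"dy":0,"dz":0,"rx":0,"ry":0,"rz":0.039,"claw":1},{"dx":0,"dy":0,"dz":0,"rx":0,"ry":0,"rz":0.039,"claw":1},{"dx":0,"dy":0,"dz":0,"rx":0,"ry":0,"rz":0.039,"claw":1},{"dx":0,"dy":0,"dz":0,"rx":0,"ry":0,"rz":0.039,"claw":1},{"dx":0,"dy":0,"dz":0,"rx":0,"ry":0,"rz":0.039,"claw":1},{"dx":0,"dy":0,"dz":0,"rx":0,"ry":0,"rz":0.039,"claw":1},{"dx":0,"dy":0,"dz":0,"rx":0,"ry":0,"rz":0.039,"claw":1},{"dx":0,"dy":0,"dz":0,"rx":0,"ry":0,"rz":0,"claw":1},{"dx":0,"dy":0,"dz":0,"rx":0,"ry":0,"rz":0,"claw":1}]'
python3 - <<'E'
from h import *
s=manip.read_state();print(np.degrees(s["orientation"]),s["joints"][5]);plan(.5484,.0123,.043,77.4)
E
```

```text
red [282  47] [361  90]
  z 0.03 0.04 881 x [0.1073 0.1074 0.1283 0.1292] y [-0.0271  0.0285] rows 56 89
  z 0.045 0.062 142 x [0.1071 0.1072 0.1076 0.1078] y [-0.0158  0.0169] rows 85 88
  z 0.062 0.074 1551 x [0.1072 0.1074 0.1286 0.129 ] y [-0.0162  0.0175] rows 47 85
blue [304 174] [338 300]
  z 0.03 0.04 15 x [-0.012  -0.0118  0.0468  0.0469] y [-0.014   0.0088] rows 174 244
  z 0.045 0.062 148 x [-0.0476 -0.0446  0.047   0.047 ] y [-0.0124  0.0119] rows 176 299
  z 0.062 0.074 1618 x [-0.0471 -0.0446  0.0447  0.0469] y [-0.0123  0.0129] rows 179 299
red edge row col290 89 [[ 0.1078 -0.0225  0.1309]]
blue ends .069 [ 0.0503 -0.0437]
time_s: 11.9
tcp_pos: [0.5477, 0.0126, 0.1607]
orientation: [-3.141, -0.003, 2.893]
contact_force: [0.5, 0.1, -0.8]
gripper_width: 1.003
grasp_force: 0.0
time_s: 13.07
tcp_pos: [0.5479, 0.0126, 0.1612]
orientation: [-3.14, 0.0, 1.433]
contact_force: [-0.5, -0.2, 0.2]
gripper_width: 1.003
grasp_force: 0.0
[-1.79883326e+02  7.25214449e-03  8.21178180e+01] 0.05156672527866582
shift shares tool [-0.002  0.01   1.478] after turn [-0.002  0.007  1.478] rotvec shares [-0.0006  0.0001  0.0262]
```

The gap to the stop is about 60 mm. I'll finish the turn, descend and regrip.

```bash
python3 -m crank '[{"dx":0,"dy":0,"dz":0,"rx":0,"ry":0,"rz":0.026,"claw":1},{"dx":0,"dy":0.007,"dz":0.2,"rx":0,"ry":0,"rz":0,"claw":1},{"dx":0,"dy":0,"dz":0.35,"rx":0,"ry":0,"rz":0,"claw":1},{"dx":0,"dy":0,"dz":0.35,"rx":0,"ry":0,"rz":0,"claw":1},{"dx":0,"dy":0,"dz":0.3,"rx":0,"ry":0,"rz":0,"claw":1},{"dx":0,"dy":0,"dz":0.18,"rx":0,"ry":0,"rz":0,"claw":1},{"dx":0,"dy":0,"dz":0.08,"rx":0,"ry":0,"rz":0,"claw":1},{"dx":0,"dy":0,"dz":0.01,"rx":0,"ry":0,"rz":0,"claw":1},{"dx":0,"dy":0,"dz":0,"rx":0,"ry":0,"rz":0,"claw":1},{"dx":0,"dy":0,"dz":0,"rx":0,"ry":0,"rz":0,"claw":1}]' 40
python3 - <<'E'
from h import *
s=manip.read_state();print(np.degrees(s["orientation"]),s["joints"][5]);plan(.5484,.0123,.043,77.4)
E
python3 -m crank '[{"dx":0,"dy":0,"dz":0,"rx":0,"ry":0,"rz":0,"claw":0.5},{"dx":0,"dy":0,"dz":0,"rx":0,"ry":0,"rz":0,"claw":0.4},{"dx":0,"dy":0,"dz":0,"rx":0,"ry":0,"rz":0,"claw":0.3},{"dx":0,"dy":0,"dz":0,"rx":0,"ry":0,"rz":0,"claw":0},{"dx":0,"dy":0,"dz":0,"rx":0,"ry":0,"rz":0,"claw":0},{"dx":0,"dy":0,"dz":0,"rx":0,"ry":0,"rz":0,"claw":0},{"dx":0,"dy":0,"dz":0,"rx":0,"ry":0,"rz":0,"claw":0},{"dx":0,"dy":0,"dz":0,"rx":0,"ry":0,"rz":0,"claw":0}]'
```

```text
time_s: 13.9
tcp_pos: [0.5496, 0.0124, 0.0456]
orientation: [3.14, -0.0, 1.349]
contact_force: [-0.3, -0.0, 0.1]
gripper_width: 1.001
grasp_force: 0.0
[ 1.79930242e+02 -9.65827963e-03  7.72823038e+01] 0.13582948509471662
shift shares tool [-0.004 -0.014  0.032] after turn [-0.004 -0.014  0.032] rotvec shares [ 0.0004 -0.0001 -0.0007]
time_s: 14.57
tcp_pos: [0.5491, 0.0124, 0.045]
orientation: [3.141, -0.0, 1.348]
contact_force: [-1.5, 1.5, 5.8]
gripper_width: 0.3
grasp_force: 39.7
```

```bash
python3 -m crank '[{"dx":-0.04,"dy":-0.008,"dz":-0.006,"rx":0,"ry":0,"rz":0,"claw":0},{"dx":-0.08,"dy":0,"dz":0,"rx":0,"ry":0,"rz":0,"claw":0},{"dx":-0.08,"dy":0,"dz":0,"rx":0,"ry":0,"rz":0,"claw":0},{"dx":-0.08,"dy":0,"dz":0,"rx":0,"ry":0,"rz":0,"claw":0},{"dx":-0.08,"dy":0,"dz":0,"rx":0,"ry":0,"rz":0,"claw":0},{"dx":-0.08,"dy":0,"dz":0,"rx":0,"ry":0,"rz":0,"claw":0},{"dx":-0.08,"dy":0,"dz":0,"rx":0,"ry":0,"rz":0,"claw":0},{"dx":-0.06,"dy":0,"dz":0,"rx":0,"ry":0,"rz":0,"claw":0},{"dx":-0.04,"dy":0,"dz":0,"rx":0,"ry":0,"rz":0,"claw":0},{"dx":0,"dy":0,"dz":0,"rx":0,"ry":0,"rz":0,"claw":0},{"dx":0,"dy":0,"dz":0,"rx":0,"ry":0,"rz":0,"claw":0}]'
python3 -m crank '[{"dx":-0.0125,"dy":0,"dz":0,"rx":0,"ry":0,"rz":0,"claw":0},{"dx":-0.0125,"dy":0,"dz":0,"rx":0,"ry":0,"rz":0,"claw":0},{"dx":-0.0125,"dy":0,"dz":0,"rx":0,"ry":0,"rz":0,"claw":0},{"dx":0,"dy":0,"dz":0,"rx":0,"ry":0,"rz":0,"claw":0}]'
```

```text
time_s: 15.48
tcp_pos: [0.5374, -0.0359, 0.0452]
orientation: [-3.142, -0.0, 1.347]
contact_force: [0.5, 0.1, -2.4]
gripper_width: 0.295
grasp_force: 39.5
time_s: 15.82
tcp_pos: [0.5368, -0.0388, 0.0452]
orientation: [3.142, 0.0, 1.348]
contact_force: [0.5, 0.3, -2.3]
gripper_width: 0.295
grasp_force: 39.5
```

```bash
python3 -m crank '[{"dx":-0.0125,"dy":0,"dz":0,"rx":0,"ry":0,"rz":0,"claw":0},{"dx":-0.0125,"dy":0,"dz":0,"rx":0,"ry":0,"rz":0,"claw":0},{"dx":0,"dy":0,"dz":0,"rx":0,"ry":0,"rz":0,"claw":0}]' | grep -E "pos|cont"
python3 -m crank '[{"dx":-0.0125,"dy":0,"dz":0,"rx":0,"ry":0,"rz":0,"claw":0},{"dx":0,"dy":0,"dz":0,"rx":0,"ry":0,"rz":0,"claw":0}]' | grep -E "pos|cont"
```

```text
tcp_pos: [0.5363, -0.0408, 0.0452]
contact_force: [0.9, 0.2, -1.5]
tcp_pos: [0.5361, -0.0418, 0.0452]
contact_force: [0.3, 0.2, -2.3]
```

```bash
python3 -m crank '[{"dx":-0.0125,"dy":0,"dz":0,"rx":0,"ry":0,"rz":0,"claw":0},{"dx":0,"dy":0,"dz":0,"rx":0,"ry":0,"rz":0,"claw":0}]' | grep -E "pos|cont"
```

```text
tcp_pos: [0.5359, -0.0428, 0.0452]
contact_force: [0.7, 0.1, -1.7]
```

```bash
python3 -m crank '[{"dx":-0.01,"dy":0,"dz":0,"rx":0,"ry":0,"rz":0,"claw":0},{"dx":0,"dy":0,"dz":0,"rx":0,"ry":0,"rz":0,"claw":0}]' | grep -E "pos|cont"
```

```text
tcp_pos: [0.5357, -0.0436, 0.0452]
contact_force: [-0.0, -0.3, -1.6]
```

```bash
python3 -m crank '[{"dx":-0.01,"dy":0,"dz":0,"rx":0,"ry":0,"rz":0,"claw":0},{"dx":0,"dy":0,"dz":0,"rx":0,"ry":0,"rz":0,"claw":0}]' | grep -E "pos|cont"
```

```text
tcp_pos: [0.5355, -0.0443, 0.0452]
contact_force: [-0.2, -0.8, -2.5]
```

```bash
python3 -m crank '[{"dx":-0.008,"dy":0,"dz":0.004,"rx":0,"ry":0,"rz":0,"claw":0},{"dx":0,"dy":0,"dz":0,"rx":0,"ry":0,"rz":0,"claw":0}]' | grep -E "pos|cont"
```

```text
tcp_pos: [0.5355, -0.0447, 0.0451]
contact_force: [-0.2, 3.2, 2.8]
```

```bash
python3 -m crank '[{"dx":-0.008,"dy":0,"dz":0,"rx":0,"ry":0,"rz":0,"claw":0},{"dx":0,"dy":0,"dz":0,"rx":0,"ry":0,"rz":0,"claw":0}]' | grep -E "pos|cont"
```

```text
tcp_pos: [0.5354, -0.0454, 0.045]
contact_force: [0.0, 3.6, 4.0]
```

```bash
python3 -m crank '[{"dx":-0.006,"dy":0,"dz":0,"rx":0,"ry":0,"rz":0,"claw":0},{"dx":0,"dy":0,"dz":0,"rx":0,"ry":0,"rz":0,"claw":0}]' | grep -E "pos|cont"
```

```text
tcp_pos: [0.5354, -0.0459, 0.045]
contact_force: [-0.3, 3.6, 4.8]
```

```bash
python3 -m crank '[{"dx":-0.006,"dy":0,"dz":0,"rx":0,"ry":0,"rz":0,"claw":0},{"dx":0,"dy":0,"dz":0,"rx":0,"ry":0,"rz":0,"claw":0}]' | grep -E "pos|cont"
```

```text
tcp_pos: [0.5354, -0.046, 0.045]
contact_force: [2.0, 9.9, 6.0]
```

Force along the rail jumped to 10 N and the TCP stalled after 60 mm of travel, which matches the measured gap, so the tool is against the stop. I'll let go, rise and check.

```bash
python3 -m crank '[{"dx":0,"dy":0,"dz":0,"rx":0,"ry":0,"rz":0,"claw":0.35},{"dx":0,"dy":0,"dz":0,"rx":0,"ry":0,"rz":0,"claw":0.5},{"dx":0,"dy":0,"dz":0,"rx":0,"ry":0,"rz":0,"claw":0.8},{"dx":0,"dy":0,"dz":0,"rx":0,"ry":0,"rz":0,"claw":1},{"dx":0,"dy":0,"dz":0,"rx":0,"ry":0,"rz":0,"claw":1},{"dx":0,"dy":0,"dz":0,"rx":0,"ry":0,"rz":0,"claw":1},{"dx":0,"dy":0,"dz":-0.1,"rx":0,"ry":0,"rz":0,"claw":1},{"dx":0,"dy":0,"dz":-0.3,"rx":0,"ry":0,"rz":0,"claw":1},{"dx":0,"dy":0,"dz":-0.35,"rx":0,"ry":0,"rz":0,"claw":1},{"dx":0,"dy":0,"dz":-0.35,"rx":0,"ry":0,"rz":0,"claw":1},{"dx":-0.3,"dy":0,"dz":-0.3,"rx":0,"ry":0,"rz":0,"claw":1},{"dx":-0.35,"dy":0,"dz":-0.2,"rx":0,"ry":0,"rz":0,"claw":1},{"dx":-0.35,"dy":0,"dz":0,"rx":0,"ry":0,"rz":0,"claw":1},{"dx":-0.3,"dy":0,"dz":0,"rx":0,"ry":0,"rz":0,"claw":1},{"dx":0,"dy":0,"dz":0,"rx":0,"ry":0,"rz":0,"claw":1},{"dx":0,"dy":0,"dz":0,"rx":0,"ry":0,"rz":0,"claw":1}]'
python3 - <<'E'
from h import *
np.set_printoptions(precision=4,suppress=True)
s=manip.read_state();print(s["tcp_pos"],np.degrees(s["orientation"]))
m=manip.camera_model("wrist");p,d=manip.capture("wrist")
cv2.imwrite("pics/w7.png",p[:,:,::-1]);np.savez("w7.npz",p=p,d=d,R=m["R"],t=m["t"])
th=np.radians(-102.7);X=np.array([np.cos(th),np.sin(th),0]);
h=cv2.cvtColor(p,cv2.COLOR_RGB2HSV)
red=((h[...,0]<5)|(h[...,0]>172))&(h[...,1]>150)&(h[...,2]>70);bl=(h[...,0]>100)&(h[...,0]<125)&(h[...,1]>120)&(h[...,2]>70)
w=np.zeros_like(red);w[:,270:375]=1
for n,k in(("red",red&w),("blue",bl&w)):
    P,uv=cloud(m,d,k);a=P@X;q=(P[:,2]>.04)&(P[:,2]<.074);print(n,uv[q].min(0),uv[q].max(0),"rail x",np.percentile(a[q],[0,2,98,100]),"z99",np.percentile(P[q][:,2],99))
f=np.load("w6.npz");mm=dict(m);mm["R"]=f["R"];mm["t"]=f["t"]
h=cv2.cvtColor(f["p"],cv2.COLOR_RGB2HSV);red=((h[...,0]<5)|(h[...,0]>172))&(h[...,1]>150)&(h[...,2]>70)
P,_=cloud(mm,f["d"],red&w&(np.arange(480)[:,None]<120));q=P[:,2]>.04;print("red before",np.percentile((P@X)[q],[0,2,98,100]))
E
```

```text
time_s: 18.73
tcp_pos: [0.5117, -0.1488, 0.1735]
orientation: [3.141, 0.0, 1.346]
contact_force: [-0.3, 0.7, -0.2]
gripper_width: 1.001
grasp_force: 0.0
[ 0.5117 -0.1488  0.1735] [179.9727   0.0039  77.0933]
red [291 158] [346 190] rail x [-0.0268 -0.0255 -0.0045 -0.0042] z99 0.06889193290938826
blue [302   8] [340 158] rail x [-0.1213 -0.119  -0.029  -0.0267] z99 0.06536456742343089
red before [-0.0257 -0.0255 -0.0042 -0.0038]
```

View pics/w7.png

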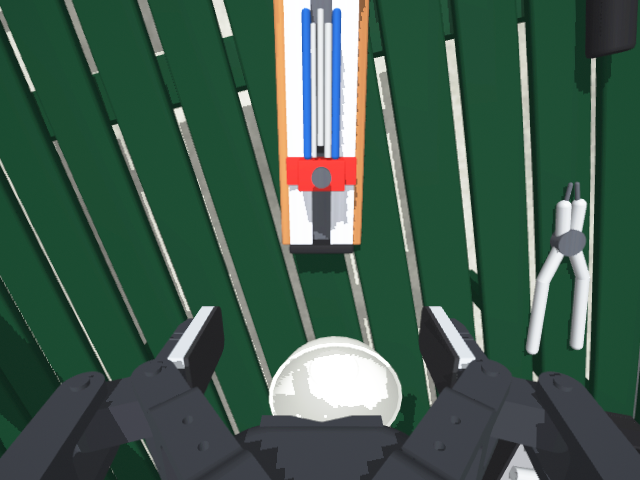

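In the picture, the tool's blue end (321,157) meets the red stop (321,158). In depth the gap is below 1 mm and the stop hasn't shifted. The gripper is clear of everything, so I'm handing in.

```bash
python3 -c "
from plant import manip
print(manip.finish_job())"
```

```text
the job is handed in; nothing more can be done
None
```

I put the smallest hex tool back in the rail with its end against the red stop, which shows no measurable shift, let go, and handed the job in at about 19 s; no verdict came back.

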